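# Tip a blank into the dowelling jig and cam it tight

## Task

The next blank has been stood on end at the open end of the wooden dowelling jig. Taking nothing between the fingers and lifting nothing, push it near its top so that it topples and lands flat on the jig's bed, between the fence and the cam, with its upper end towards the end stop; push it along the bed until its end is against the stop while the clamp is still open. Then push the clamp's lever round by its upright handle until the cam presses the blank tight against the fence and stays locked, and leave the waiting blanks and the can of dowels as they stand.

Things in the scene. Friction and masses are not known exactly. Their poses are not given: they have to be found in the camera images.
- dowel_jig: Dowelling jig screwed to the bench: plywood base, bed (its top) 18 mm above the bench. Origin: on the bench under mid-bed. Its +y runs along the bed from the open mouth (base edge y = -140 mm) to the dark end stop; +x across the bed to the long fence (inner face x = +50 mm, 22 mm high, full length); z up. The base spans x = -80 to +74 mm; the cam clamp is on the -x side, towards the robot.
- blank: Wooden blank 50 x 120 x 26 mm (own x, y, z), 0.1 kg, standing on end on the bed about 60 mm (48 to 72) from the jig's origin on the mouth side; top 138 mm above the bench, thin side along the bed. Origin: centre of the 50 x 120 mm face that looks at the stop (the face it is to lie on). y: foot to top. z: away from the stop while standing, up when lying. Tips once its top is pushed about 30 mm.
- blank_mid (a point): Centre of the blank's volume: 60 mm above the bed while it stands, 13 mm above it when it lies.
- blank_top (a point): Centre of the blank's 50 x 26 mm end that is uppermost while it stands; this end goes against the end stop. Once toppled it has roughly 20 to 45 mm to slide to the stop, and lies about 9 mm clear of the fence and of the open cam. Axes: the blank's.
- blank_foot (a point): Centre of the blank's other end, on which it stands; the face to push on once it lies. Its axes are the blank's.
- stop_face (a point): Where the centre of the blank's end belongs on the end stop: at (25, 105, 31) mm in the jig's frame, midway between two steel drill bushings. The stop is 34 mm high above the bed. Pencil lines on the bed, 50 mm from the fence and 120 mm from the stop, show the blank's place. Axes: the jig's.
- cam_lever (a joint): Cam lever's angle, rad: starts open (0 to 0.2), grows anticlockwise seen from above. At about 1.5 the cam meets a blank lying against the fence, and tightens beyond; free travel ends at 1.95. The stiff pivot (0.3 N m friction) stays where left. Closing, the cam slides the blank to the fence, then clamps it; 10 N on the handle makes it tight.
- cam_pivot (a point): Pivot of the cam, at bed height, at (-31, +58) mm in the jig's x, y. The cam is a wooden disc of 26 mm radius, its centre 14 mm off the pivot, 3 to 21 mm above the bed; the lever leaves it at 5 to 19 mm above the bed. Axes: the jig's.
- lever_grip (a point): On the axis of the lever's upright turned handle, 45 mm above the bed, 85 mm from the pivot; handle 21 mm thick, 19 to 64 mm above the bed. Open, it lies 150 degrees anticlockwise from the jig's +x as seen from the pivot, and it closes by swinging on the robot's side to about 240 degrees: push it first from its stop side towards the mouth, at the end from the robot's side towards the fence.
- waiting_blank_1: A blank of the same kind waiting on end on the bench to the right of the jig; leave it standing where it is. Origin as for the blank.
- waiting_blank_2: A second waiting blank on end, beside the first; leave it standing where it is.
- dowels: Grey can of dowels, 73 mm across, 123 mm tall, on the bench left of the jig and nearer the robot; not to be disturbed. Origin: centre of its underside.

How it is judged:
By the outcome, as a careful person would: the job done as asked, in the order asked, and still so for the second after the job is handed in, with the robot touching nothing.
It also fails if it takes over 54 s, if anything falls off the work surface, if the arm or the gripper's body presses on something with over 40 N, if the wrist force passes 120 N, or if a joint passes its speed limit or range.

## Robot

A 6-joint arm with a two-finger parallel gripper is mounted at the origin on the work surface; the furniture and walls round the work are solid. World frame = base frame: x ahead of the robot, y to its left, z up, the work surface at z = 0. Lengths are in m, angles in rad, forces in N, time in s.
With the tool pointing down it reaches from about 0.35 to 0.975 m from the base axis. Payload 4.9 kg.
Tool frame: the origin (TCP) lies at the very end of the fingers, on their centre line; the grasp point (between the pads) lies manip.grip_point_offset behind it (manip.grip_point_offset is the distance from the TCP to the grasp point, in m); z points along the fingers, y is the line along which they close (so a half turn about z gives the same grasp; the last joint's range is limited). The gripper opens to 85 mm and grips with 20 to 120 N. Pads are 22 mm wide; open, the fingers measure 114 mm over their backs; the gripper's body (76 mm by 85 mm) begins 54 mm behind the grasp point. The pads swing forward as they close: fully open they stand 13 mm farther back than shut.
Start: joints at [1.029, 0.053, 1.613, -0, 1.476, -0.119], TCP at [0.256, 0.57, 0.231] pointing down, gripper open.
Joint ranges: [-3.01, 3.01], [-1.01, 2.22], [0.06, 2.58], [-1.02, 4.17], [0.09, 2.62], [-3.14, 3.14]. Speed limits (rad/s): [2.57, 2.57, 3.14, 3.14, 3.14, 3.14].

## Interface

Orientations are given as a unit quaternion [w, x, y, z].
In Python, from plant import manip gives the robot as it stands.
- The arm moves only by the shell command python3 -m crank 'ROWS' [OPENING]. ROWS is JSON, a list of rows, each an object of numbers: "x", "y", "z": the shift along the tool's x, y, z in cm; "turn": the turn about the tool's z in rad. In form: [{"x": .., "y": .., "z": .., "turn": ..}, ...]. A call has 1 to 5 rows; each row shifts and turns the commanded pose from where the row before left it, along the tool's axes as they then stand; what a row does not reach is not made up. A row lasts 1/10 s, in which the tool goes at most 50 mm and 8.59 degrees, less where a joint would pass 70% of its speed; a pose out of reach is approached as far as the arm can. A call with a gripper value outside its range is refused whole. OPENING is the opening in per cent of the stroke, from 0 (shut) to 100 (fully open), set as the call begins (- or left out, the last holds). The fingers move at their own pace and stop on an object; the grip force is fixed at half the most. Time passes only in rows, so rows that do not move let the fingers close. It gives the time, the measured TCP pose, the force, the opening and the grip force at its end, in the units of the state.
- manip.state(): the state, without advancing time (a new reading comes with each control period).
- manip.grab_frame(name): name is "scene" or "side" or "wrist"; returns (picture, depth): 384x512x3 uint8, red, green, blue; 384x512 float32, m along the optical axis (not along the pixel's ray), 0 where there is no reading.
- manip.camera_model(name): a dict with "mtx" (3x3 intrinsics, pixels), "world_to_cam" (4x4, takes a point from world to camera coordinates). Camera axes: x right, y down, z forward; pixel columns grow to the right and rows downward; lengths in m; the calibration is good to about 2 mm. The wrist camera is an equidistant fisheye: a pixel r from the principal point sees the ray r / f radians off the axis. A picture is of the moment at which its call begins: read the wrist's pose just before it. camera_model takes no time and is no camera call; for the wrist camera it gives the pose at the moment of the call.
- manip.job_done(): hands the job in; it is judged then, once.
The state is a dict: "time": time; "joint_pos": joint angles; "joint_vel": joint speeds; "joint_efforts": joint torques, N m; "tool_pos": TCP position; "tool_rot": TCP orientation; "contact_force": force on the tool from outside, world axes, zero at the start; "ft_torque": the same for the moment, N m; "gripper_width": opening from 0.0 (shut) to 1.0 (fully open); "grasp_force": force on a finger pad.
Only numpy, scipy, OpenCV 4.12 (cv2) and the standard library are available. Lean on these libraries where they do the work, as an engineer would, in place of code of your own. Each camera call takes 0.05 s, during which the arm holds its last target. There are 200 camera calls.

## Working session

There is one attempt and no reset: what is moved stays moved. The work goes in short steps, Python scripts to look and compute and a shell command to move; the robot and the scene stay as the last step left them, time stands still between calls to the robot, and variables do not carry over. Pictures are saved under pics/ and viewed, at most 10 in all, crops included, and the job is handed in when it is done.

```bash
ls; mkdir -p pics; cat > h.py <<'E'
import numpy as np, cv2
from plant import manip
def shot(n,f):
    im,d=manip.grab_frame(n); cv2.imwrite(f'pics/{f}.png',im[:,:,::-1]); np.save(f'pics/{f}.npy',d); return im,d
def world(n,f,u,v):
    c=manip.camera_model(n); K=np.array(c['mtx']); T=np.linalg.inv(np.array(c['world_to_cam']))
    d=np.load(f'pics/{f}.npy')[int(v),int(u)]
    p=np.array([(u-K[0,2])/K[0,0]*d,(v-K[1,2])/K[1,1]*d,d,1]); return (T@p)[:3]
def ray_z(n,u,v,z):
    c=manip.camera_model(n); K=np.array(c['mtx']); T=np.linalg.inv(np.array(c['world_to_cam']))
    r=T[:3,:3]@np.array([(u-K[0,2])/K[0,0],(v-K[1,2])/K[1,1],1]); o=T[:3,3]; return o+r*(z-o[2])/r[2]
E
python3 - <<'E'
from h import *
a,_=shot('scene','s0'); b,_=shot('side','d0')
cv2.imwrite('pics/s0x.png',cv2.resize(a[:,:,::-1],(800,600),interpolation=cv2.INTER_CUBIC))
cv2.imwrite('pics/d0x.png',cv2.resize(b[:,:,::-1],(800,600),interpolation=cv2.INTER_CUBIC))
print(manip.state()['tool_rot'],manip.grip_point_offset)
for n in('scene','side'):
    c=manip.camera_model(n);print(np.linalg.inv(c['world_to_cam'])[:3].round(3))
E
```

```text
pics
[-2.97546044e-04  2.09828694e-01  9.77737732e-01 -8.70078110e-04] 0.0187
[[ 0.823 -0.233  0.519 -0.124]
 [-0.568 -0.378  0.731 -0.956]
 [ 0.026 -0.896 -0.444  0.65 ]]
[[ 9.990e-01 -1.700e-02  2.900e-02  4.570e-01]
 [-3.400e-02 -5.000e-01  8.650e-01 -1.292e+00]
 [-1.000e-03 -8.660e-01 -5.000e-01  8.090e-01]]
```

View pics/s0x.png

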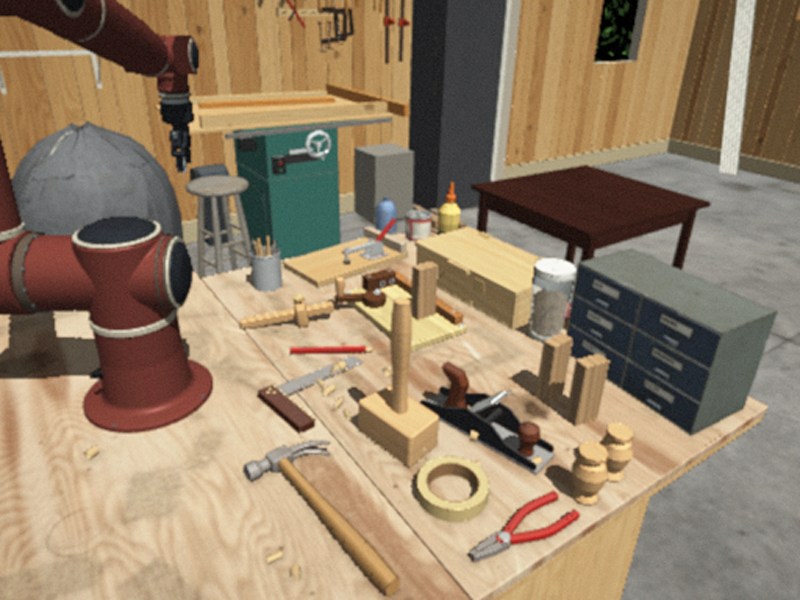

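View pics/d0x.png

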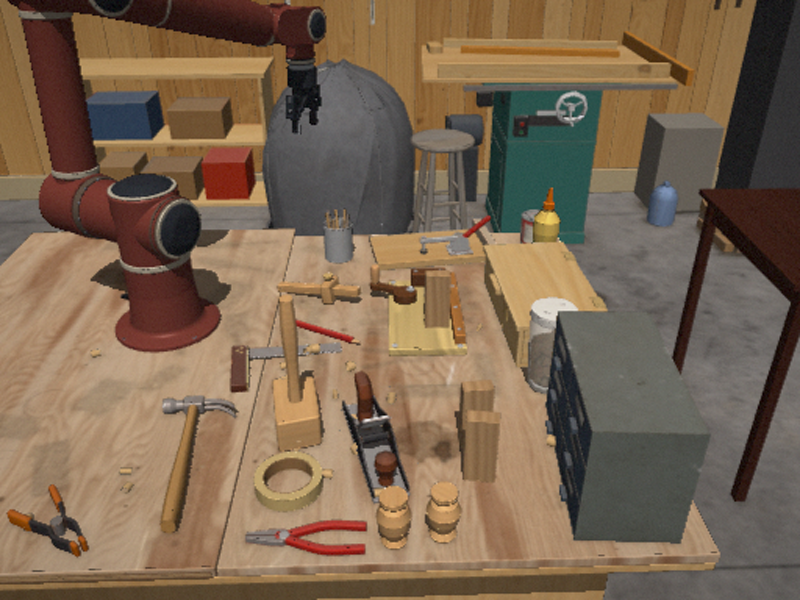

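```bash
python3 - <<'E'
from h import *
a=cv2.imread('pics/s0.png')[160:230,205:305]; b=cv2.imread('pics/d0.png')[160:235,230:310]
a=cv2.resize(a,None,fx=7.5,fy=7.5,interpolation=cv2.INTER_CUBIC); b=cv2.resize(b,None,fx=7.5,fy=7.5,interpolation=cv2.INTER_CUBIC)
cv2.imwrite('pics/sc.png',a); cv2.imwrite('pics/dc.png',b)
E
```

```text
(no output)
```

View pics/sc.png

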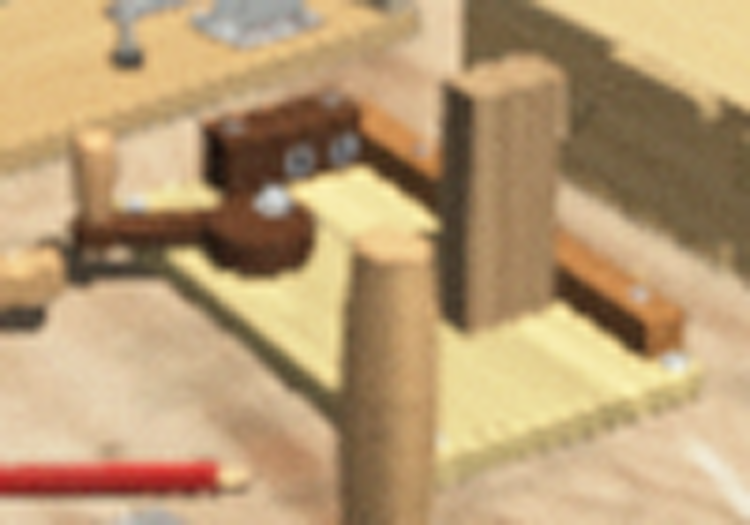

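View pics/dc.png

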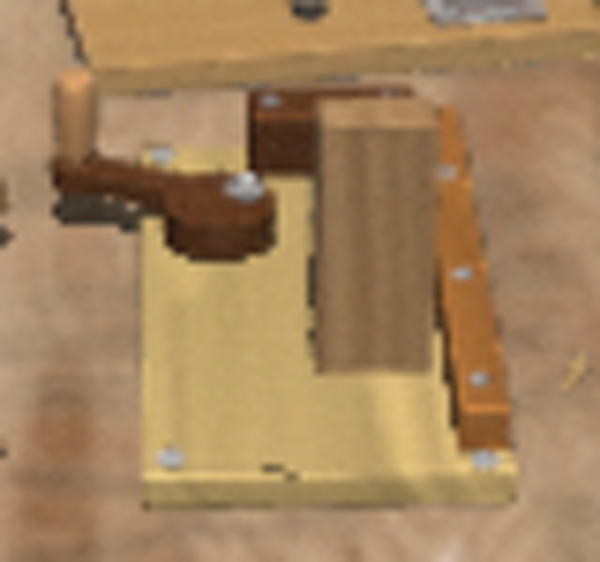

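```bash
python3 - <<'E'
from h import *
S=lambda u,v:('scene',205+(u+.5)/7.5-.5,160+(v+.5)/7.5-.5)
D=lambda u,v:('side',230+(u+.5)/7.5-.5,160+(v+.5)/7.5-.5)
def tri(a,b):
    P=[];q=[]
    for n,u,v in(a,b):
        c=manip.camera_model(n);P.append(np.array(c['mtx'])@np.array(c['world_to_cam'])[:3]);q.append(np.array([u,v]))
    X=cv2.triangulatePoints(P[0],P[1],q[0],q[1])[:,0];X=X[:3]/X[3]
    return (X*1000).round()
print('D bed corners',ray_z(*D(142,478),.018).round(4),ray_z(*D(515,476),.018).round(4))
print('left back edge',ray_z(*D(145,150),.018).round(4),ray_z(*D(142,225),.018).round(4))
print('S bed R corner tri',tri(S(698,375),D(515,476)))
print('foot D',ray_z(*D(318,370),.018).round(4),ray_z(*D(435,370),.018).round(4))
print('foot tri',tri(S(468,330),D(318,370)),tri(S(557,300),D(435,370)))
print('top tri L,R front',tri(S(483,98),D(320,125)),tri(S(565,78),D(437,128)))
print('bolt',tri(S(272,198),D(243,183)))
print('handle top',tri(S(95,135),D(75,75)),'base',tri(S(95,222),D(75,160)))
print('fence end top L,R',tri(S(650,320),D(460,408)),tri(S(683,310),D(507,408)))
print('fence screws',tri(S(640,293),D(480,378)),tri(S(422,148),D(447,172)))
for n,u,v,l in[(*D(375,112),'blank top'),(*D(300,420),'bed'),(*D(460,160),'fence back'),(*D(480,395),'fence front')]:
    f={'side':'d0','scene':'s0'}[n];print(l,world(n,f,round(u),round(v)).round(3))
E
```

```text
D bed corners [ 0.4657 -0.1405  0.018 ] [ 0.6177 -0.1444  0.018 ]
left back edge [0.4714 0.1351 0.018 ] [0.4689 0.0641 0.018 ]
S bed R corner tri [ 619. -134.   10.]
foot D [ 0.5423 -0.0618  0.018 ] [ 0.5923 -0.0635  0.018 ]
foot tri [542. -64.  21.] [592. -65.  21.]
top tri L,R front [541. -69. 141.] [589. -64. 137.]
bolt [515.  60.  42.]
handle top [439.  94.  81.] base [438.  95.  36.]
fence end top L,R [ 596. -125.   40.] [ 616. -125.   39.]
fence screws [ 607. -106.   41.] [609.  70.  41.]
blank top [ 0.566 -0.049  0.138]
bed [ 0.533 -0.105  0.02 ]
fence back [0.616 0.076 0.042]
fence front [ 0.607 -0.111  0.037]
```

The side crop shows the jig nearly aligned with the world axes. The blank's foot edge is at (318–435, 370), the lever handle at (75, 75–160) and the mouth edge at v≈478. That puts the jig origin at about (0.548, -0.001) with yaw about -0.022, and the lever at about 0.1 rad. First I turn the tool so that its x is jig +y and its y is jig +x, with the fingers shut.

```bash
python3 -m crank '[{"turn":0.146},{"turn":0.146},{"turn":0.146},{"turn":0.146},{"turn":0.146}]' 0; python3 -m crank '[{"turn":0.146},{"turn":0.146},{"turn":0.146},{"x":-4,"y":2},{"x":-4,"y":2}]'
python3 - <<'E'
from h import *
from scipy.spatial.transform import Rotation as R
s=manip.state();w,x,y,z=s['tool_rot'];M=R.from_quat([x,y,z,w]).as_matrix();print(M.round(3),s['joint_pos'])
print('to (.566,-.12,.24) in tool cm',100*M.T@(np.array([.566,-.125,.24])-s['tool_pos']))
E
```

```text
[[-0.912  0.41  -0.001]
 [ 0.41   0.912 -0.002]
 [ 0.    -0.002 -1.   ]] [ 1.02899753e+00  5.32687857e-02  1.61418705e+00 -1.64428245e-06
  1.47597592e+00 -1.18998958e-01]
to (.566,-.12,.24) in tool cm [-56.75161516 -50.62020827  -0.90170436]schema error: expected keys x, y, z, turn
schema error: expected keys x, y, z, turn
```

All four keys are required in each row.

```bash
python3 -m crank '[{"x":0,"y":0,"z":0,"turn":0.146},{"x":0,"y":0,"z":0,"turn":0.146},{"x":0,"y":0,"z":0,"turn":0.146},{"x":0,"y":0,"z":0,"turn":0.146},{"x":0,"y":0,"z":0,"turn":0.146}]' 0; python3 -m crank '[{"x":0,"y":0,"z":0,"turn":0.146},{"x":0,"y":0,"z":0,"turn":0.146},{"x":0,"y":0,"z":0,"turn":0.146},{"x":-4,"y":2,"z":0,"turn":0},{"x":-4,"y":2,"z":0,"turn":0}]'
cat >> h.py <<'E'
from scipy.spatial.transform import Rotation as R
O=np.array([.548,-.001,0]);YAW=-.022
def jig(p): # world->jig
    return R.from_euler('z',-YAW).apply(np.array(p)-O)
def unjig(p): return R.from_euler('z',YAW).apply(np.array(p))+O
def go(p): # tool cm to world p
    s=manip.state();w,x,y,z=s['tool_rot'];M=R.from_quat([x,y,z,w]).as_matrix()
    print('t',round(s['time'],2),'tcp',np.round(s['tool_pos'],4),'jig mm',(1000*jig(s['tool_pos'])).round(1),'F',np.round(s['contact_force'],1),'toolx az',np.arctan2(M[1,0],M[0,0]).round(3))
    print('tool cm',(100*M.T@(np.array(p)-s['tool_pos'])).round(2))
E
python3 -c "
from h import *
go([.566,-.125,.24]);print(manip.state()['joint_pos'])"
```

```text
time: 0.6
tool_pos: [0.2562, 0.5696, 0.2305]
tool_rot: [0.0, 0.548, 0.837, -0.001]
contact_force: [1.4, 0.3, -0.5]
gripper_width: 0.145
grasp_force: 0.0
time: 1.1
tool_pos: [0.2945, 0.4884, 0.2303]
tool_rot: [0.0, 0.713, 0.701, -0.001]
contact_force: [-0.3, -0.4, 0.2]
gripper_width: -0.001
grasp_force: 0.0
t 1.1 tcp [0.2945 0.4884 0.2303] jig mm [-264.2  483.7  230.3] F [-0.3 -0.4  0.2] toolx az 1.553
tool cm [-60.86  28.22  -0.91]
[ 8.97816773e-01 -7.52784118e-02  1.74149124e+00 -2.30613307e-04
  1.47689012e+00  9.15478632e-01]
```

```bash
for i in 1 ; do python3 -m crank '[{"x":-4,"y":2,"z":-0.2,"turn":0},{"x":-4,"y":2,"z":-0.2,"turn":0},{"x":-4,"y":2,"z":-0.2,"turn":0},{"x":-4,"y":2,"z":-0.2,"turn":0},{"x":-4,"y":2,"z":-0.2,"turn":0}]' ; python3 -m crank '[{"x":-4,"y":2,"z":0,"turn":0},{"x":-4,"y":2,"z":0,"turn":0},{"x":-4,"y":2,"z":0,"turn":0},{"x":-4,"y":2,"z":0,"turn":0},{"x":-4,"y":2,"z":0,"turn":0}]' ; python3 -m crank '[{"x":-4,"y":2,"z":0,"turn":0},{"x":-4,"y":2,"z":0,"turn":0},{"x":-4,"y":2,"z":0,"turn":0},{"x":-4,"y":2,"z":0,"turn":0},{"x":-4,"y":0,"z":0,"turn":0}]'; done | grep -A1 time
python3 -c "
from h import *
go([.566,-.125,.125])
im,_=shot('wrist','w1')"
```

```text
time: 1.6
tool_pos: [0.3909, 0.2855, 0.2409]
--
time: 2.1
tool_pos: [0.487, 0.0834, 0.2409]
--
time: 2.6
tool_pos: [0.5637, -0.1182, 0.2405]
t 2.6 tcp [ 0.5637 -0.1182  0.2405] jig mm [  18.3 -116.9  240.5] F [0.3 0.1 0.4] toolx az 1.551
tool cm [-0.68  0.25 11.55]
```

View pics/w1.png

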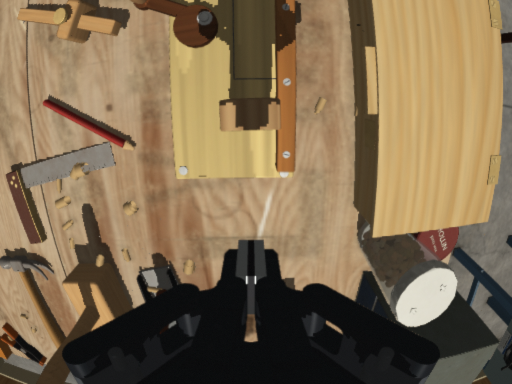

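The wrist view shows the blank's top end at about (220–278, 98–131), between the fence at (287, 0–170) and the cam at (195, 25). I'll check the estimate by projecting it into this view.

```bash
python3 - <<'E'
from h import *
c=manip.camera_model('wrist');K=np.array(c['mtx']);T=np.array(c['world_to_cam']);print(K.round(1).tolist(),np.linalg.inv(T).round(3))
def pr(p):
    q=T[:3,:3]@np.array(p)+T[:3,3];t=np.arctan2(np.hypot(q[0],q[1]),q[2]);a=np.arctan2(q[1],q[0]);return np.round([K[0,2]+K[0,0]*t*np.cos(a),K[1,2]+K[1,1]*t*np.sin(a)],1)
def inv(u,v,z):
    a=(u-K[0,2])/K[0,0];b=(v-K[1,2])/K[1,1];t=np.hypot(a,b);d=np.array([np.sin(t)*a/t,np.sin(t)*b/t,np.cos(t)])
    W=np.linalg.inv(T);r=W[:3,:3]@d;o=W[:3,3];return o+r*(z-o[2])/r[2]
for p in[(-80,-140,18),(74,-140,18),(50,-140,18),(-31,58,45)]:print(p,pr(unjig(np.array(p)/1000)))
for n,u,v,z in[('top FL',220,131,.138),('top FR',278,131,.138),('top BL',220,99,.138),('bed L',174,179,.018),('bed R',292,174,.018),('fence in front',277,170,.04),('fence in back',277,10,.04),('bolt',206,18,.045)]:
    w=inv(u,v,z);print(n,w.round(4),'jig',(1000*jig(w)).round(1))
d=np.load('pics/w1.npy')
for u,v in[(224,115),(250,128),(250,90),(250,60),(210,100)]:print(u,v,d[v,u])
E
```

```text
[[297.3, 0.0, 250.6], [0.0, 297.3, 194.0], [0.0, 0.0, 1.0]] [[ 1.    -0.024 -0.009  0.565]
 [-0.025 -0.944 -0.33  -0.038]
 [-0.001  0.33  -0.944  0.382]
 [ 0.     0.     0.     1.   ]]
(-80, -140, 18) [176.  177.1]
(74, -140, 18) [295.1 176.5]
(50, -140, 18) [276.5 176.5]
(-31, 58, 45) [206.8  14.2]
top FL [ 0.5387 -0.0674  0.138 ] jig [ -7.8 -66.6 138. ]
top FR [ 0.5865 -0.0686  0.138 ] jig [ 39.9 -66.8 138. ]
top BL [ 0.5398 -0.0409  0.138 ] jig [ -7.3 -40.1 138. ]
bed L [ 0.462  -0.1417  0.018 ] jig [ -82.9 -142.6   18. ]
bed R [ 0.6149 -0.1392  0.018 ] jig [  69.9 -136.7   18. ]
fence in front [ 0.5937 -0.1278  0.04  ] jig [  48.5 -125.7   40. ]
fence in back [0.5968 0.0613 0.04  ] jig [47.5 63.4 40. ]
bolt [0.5173 0.0531 0.045 ] jig [-31.9  53.4  45. ]
224 115 0.23678675
250 128 0.23974685
250 90 0.34260878
250 60 0.33086336
210 100 0.34739938
```

```bash
(python3 -m crank '[{"x":0,"y":0,"z":3,"turn":0},{"x":0,"y":0,"z":3,"turn":0},{"x":0,"y":0,"z":3,"turn":0},{"x":0,"y":0,"z":2.5,"turn":0},{"x":1.5,"y":0,"z":0,"turn":0}]'; python3 -m crank '[{"x":1,"y":0,"z":0,"turn":0},{"x":0.6,"y":0,"z":0,"turn":0},{"x":0.5,"y":0,"z":0,"turn":0},{"x":0.5,"y":0,"z":0,"turn":0},{"x":0.5,"y":0,"z":0,"turn":0}]';python3 -m crank '[{"x":0.5,"y":0,"z":0,"turn":0},{"x":0.4,"y":0,"z":0,"turn":0},{"x":0.4,"y":0,"z":0,"turn":0},{"x":0.4,"y":0,"z":0,"turn":0},{"x":0.3,"y":0,"z":0,"turn":0}]') | grep -E 'time|pos|force'
python3 -c "
from h import *
go([.563,-.03,.125])
im,_=shot('side','d1')
cv2.imwrite('pics/d1c.png',cv2.resize(im[140:240,225:325,::-1],None,fx=5,fy=5,interpolation=cv2.INTER_CUBIC))"
```

```text
time: 3.15
tool_pos: [0.5597, -0.1008, 0.1211]
contact_force: [-0.5, 0.6, -0.6]
grasp_force: 0.0
time: 3.65
tool_pos: [0.5642, -0.07, 0.1273]
contact_force: [-0.4, 0.0, 0.1]
grasp_force: 0.1
time: 4.15
tool_pos: [0.564, -0.05, 0.1262]
contact_force: [-0.2, -0.2, -0.6]
grasp_force: 0.0
t 4.15 tcp [ 0.564  -0.05    0.1262] jig mm [ 17.1 -48.7 126.2] F [-0.2 -0.2 -0.6] toolx az 1.551
tool cm [ 2.   -0.14  0.12]
```

View pics/d1c.png

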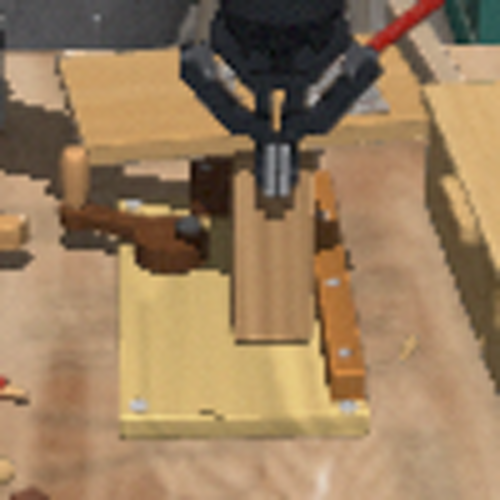

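The crop shows the finger on the blank at about (275, 200), with the blank still in contact and leaning. I'll push on gently.

```bash
(python3 -m crank '[{"x":0.4,"y":0,"z":0,"turn":0},{"x":0.4,"y":0,"z":0,"turn":0},{"x":0.4,"y":0,"z":0,"turn":0},{"x":0.4,"y":0,"z":0,"turn":0},{"x":0.3,"y":0,"z":0,"turn":0}]';python3 -m crank '[{"x":0.4,"y":0,"z":0,"turn":0},{"x":0.3,"y":0,"z":0,"turn":0},{"x":0.3,"y":0,"z":0,"turn":0},{"x":0,"y":0,"z":0,"turn":0},{"x":0,"y":0,"z":0,"turn":0}]') | grep -E 'time|pos|force'
python3 -c "
from h import *
go([.563,-.03,.125])
im,_=shot('side','d2')
cv2.imwrite('pics/d2c.png',cv2.resize(im[140:240,225:325,::-1],None,fx=5,fy=5,interpolation=cv2.INTER_CUBIC))"
```

```text
time: 4.7
tool_pos: [0.5645, -0.0309, 0.1263]
contact_force: [-1.0, 0.2, -0.6]
grasp_force: 0.0
time: 5.2
tool_pos: [0.5647, -0.0213, 0.1263]
contact_force: [0.5, 0.0, 0.3]
grasp_force: 0.0
t 5.2 tcp [ 0.5647 -0.0213  0.1263] jig mm [ 17.1 -19.9 126.3] F [0.5 0.  0.3] toolx az 1.551
tool cm [-0.87 -0.15  0.13]
```

View pics/d2c.png

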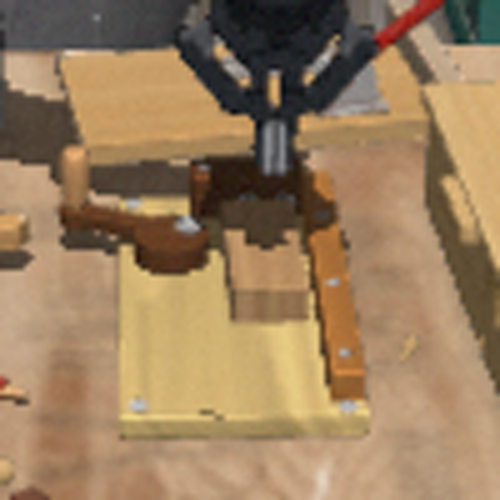

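The blank now lies flat. Its foot face spans (230–307, 295–320), between the cam and the fence.

```bash
python3 - <<'E'
from h import *
D=lambda u,v:('side',225+(u+.5)/5-.5,140+(v+.5)/5-.5)
for p,z in[((232,318),.018),((306,320),.018),((229,293),.044),((306,294),.044),((225,232),.044)]:
    w=ray_z(*D(*p),z);print(w.round(4),(1000*jig(w)).round(1))
go(unjig([.016,-.105,.030]))
E
```

```text
[ 0.5412 -0.0271  0.018 ] [ -6.3 -26.3  18. ]
[ 0.5894 -0.0313  0.018 ] [ 42.1 -29.4  18. ]
[ 0.5382 -0.0383  0.044 ] [ -8.9 -37.5  44. ]
[ 0.5878 -0.0412  0.044 ] [ 40.6 -39.4  44. ]
[0.54   0.0409 0.044 ] [-8.9 41.7 44. ]
t 5.25 tcp [ 0.5647 -0.0214  0.1263] jig mm [ 17.1 -20.  126.3] F [ 0.9  0.8 -0.2] toolx az 1.551
tool cm [-8.5  -0.13  9.63]
```

```bash
(python3 -m crank '[{"x":-3,"y":0,"z":0,"turn":0},{"x":-3,"y":0,"z":0,"turn":0},{"x":-2.5,"y":0,"z":1,"turn":0},{"x":0,"y":0,"z":3,"turn":0},{"x":0,"y":0,"z":3,"turn":0}]';python3 -m crank '[{"x":0,"y":0,"z":2.7,"turn":0},{"x":2,"y":0,"z":0,"turn":0},{"x":1.5,"y":0,"z":0,"turn":0},{"x":0.5,"y":0,"z":0,"turn":0},{"x":0.5,"y":0,"z":0,"turn":0}]';python3 -m crank '[{"x":0.5,"y":0,"z":0,"turn":0},{"x":0.5,"y":0,"z":0,"turn":0},{"x":0.5,"y":0,"z":0,"turn":0},{"x":0.4,"y":0,"z":0,"turn":0},{"x":0.3,"y":0,"z":0,"turn":0}]') | grep -E 'time|pos|force'; python3 -c "
from h import *
go([.563,-.03,.03])"
```

```text
time: 5.75
tool_pos: [0.5639, -0.1078, 0.0567]
contact_force: [0.5, -1.1, 0.7]
grasp_force: 0.0
time: 6.25
tool_pos: [0.5647, -0.061, 0.0304]
contact_force: [1.5, -0.7, 0.3]
grasp_force: 0.0
time: 6.75
tool_pos: [0.5644, -0.0393, 0.0295]
contact_force: [0.3, -0.7, 0.5]
grasp_force: 0.5
t 6.75 tcp [ 0.5644 -0.0393  0.0295] jig mm [ 17.3 -37.9  29.5] F [ 0.3 -0.7  0.5] toolx az 1.551
tool cm [ 0.93 -0.16 -0.05]
```

```bash
(python3 -m crank '[{"x":0.3,"y":0,"z":0,"turn":0},{"x":0.3,"y":0,"z":0,"turn":0},{"x":0.2,"y":0,"z":0,"turn":0},{"x":0.1,"y":0,"z":0,"turn":0},{"x":0,"y":0,"z":0,"turn":0}]';python3 -m crank '[{"x":0.2,"y":0,"z":0,"turn":0},{"x":0.1,"y":0,"z":0,"turn":0},{"x":0,"y":0,"z":0,"turn":0}]') | grep -E 'time|pos|force'; python3 -c "
from h import *
go([.563,-.03,.03])"
```

```text
time: 7.25
tool_pos: [0.5646, -0.0302, 0.0294]
contact_force: [0.0, -0.8, -0.2]
grasp_force: 0.3
time: 7.55
tool_pos: [0.5645, -0.0272, 0.0293]
contact_force: [0.6, -1.0, 0.8]
grasp_force: 0.4
t 7.55 tcp [ 0.5645 -0.0272  0.0293] jig mm [ 17.1 -25.8  29.3] F [ 0.6 -1.   0.8] toolx az 1.551
tool cm [-0.28 -0.15 -0.07]
```

```bash
for k in 1; do python3 -m crank '[{"x":0.2,"y":0,"z":0,"turn":0},{"x":0,"y":0,"z":0,"turn":0}]';python3 -m crank '[{"x":0.2,"y":0,"z":0,"turn":0},{"x":0,"y":0,"z":0,"turn":0}]'; python3 -m crank '[{"x":0.2,"y":0,"z":0,"turn":0},{"x":0,"y":0,"z":0,"turn":0}]'; done | grep -E 'pos|force'; python3 -c "
from h import *
go([.563,-.03,.03])"
```

```text
tool_pos: [0.5645, -0.0251, 0.0293]
contact_force: [-0.2, 0.8, 0.1]
grasp_force: 0.3
tool_pos: [0.5645, -0.0241, 0.0292]
contact_force: [-1.2, -4.6, -0.3]
grasp_force: 2.4
tool_pos: [0.5645, -0.0241, 0.0293]
contact_force: [-1.7, -11.1, 0.4]
grasp_force: 5.8
t 8.15 tcp [ 0.5645 -0.0241  0.0293] jig mm [ 17.  -22.7  29.3] F [ -1.7 -11.1   0.4] toolx az 1.552
tool cm [-0.6  -0.14 -0.07]
```

The blank is on the stop, with 11 N of reaction. I'll back off, rise, and check the space near the lever: the marking gauge, the mallet and the dowel can.

```bash
(python3 -m crank '[{"x":-1,"y":0,"z":0,"turn":0},{"x":-3,"y":0,"z":0,"turn":0},{"x":-1,"y":0,"z":-3,"turn":0},{"x":0,"y":-2,"z":-4,"turn":0},{"x":0,"y":-3,"z":-4,"turn":0}]';python3 -m crank '[{"x":3,"y":-4,"z":-2,"turn":0.1},{"x":4,"y":-2,"z":-1,"turn":0.1},{"x":2,"y":0,"z":0,"turn":0.1},{"x":0,"y":0,"z":0,"turn":0},{"x":0,"y":0,"z":0,"turn":0}]') | grep -E 'time|pos|force'
python3 - <<'E'
from h import *
go([.455,.131,.16])
for u,v in[(211,182),(227,187),(221,187),(228,190),(208,182),(185,186),(184,192),(184,205),(217,150)]:print(u,v,world('side','d0',u,v).round(3))
shot('wrist','w2')
c=manip.camera_model('wrist');np.save('pics/w2T.npy',c['world_to_cam'])
E
```

```text
time: 8.65
tool_pos: [0.5134, -0.0704, 0.14]
contact_force: [0.1, -0.1, 1.6]
grasp_force: 0.0
time: 9.15
tool_pos: [0.4662, 0.0201, 0.1676]
contact_force: [0.5, -0.4, -0.1]
grasp_force: 0.0
t 9.15 tcp [0.4662 0.0201 0.1676] jig mm [-82.3  19.3 167.6] F [ 0.5 -0.4 -0.1] toolx az 1.253
tool cm [10.19 -4.52  0.76]
211 182 [0.341 0.075 0.044]
227 187 [0.396 0.057 0.034]
221 187 [0.375 0.059 0.033]
228 190 [ 0.397  0.101 -0.004]
208 182 [0.331 0.071 0.047]
185 186 [0.244 0.121 0.004]
184 192 [ 0.311 -0.346  0.253]
184 205 [ 0.309 -0.356  0.223]
217 150 [0.354 0.267 0.074]
```

View pics/w2.png

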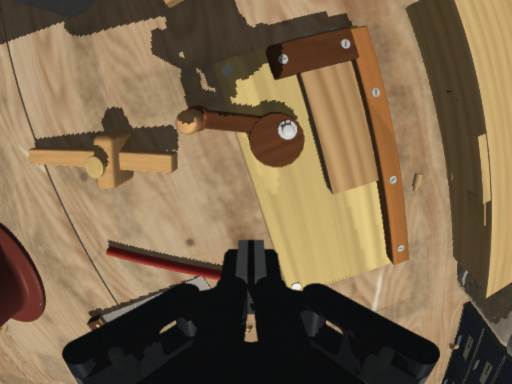

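The wrist view shows the blank on the stop, at (302–355, 68), with the cam open. The handle is at (190, 120) and the gauge tip at (175, 160) is clear of the path. I'll go to the stop side of the handle and descend.

```bash
(python3 -m crank '[{"x":3.4,"y":-1.1,"z":0,"turn":0},{"x":3.4,"y":-1.1,"z":0,"turn":0},{"x":3.4,"y":-1.1,"z":0,"turn":0},{"x":0,"y":0,"z":2,"turn":0.145},{"x":0,"y":0,"z":2,"turn":0.145}]'; python3 -m crank '[{"x":0,"y":0,"z":3,"turn":0},{"x":0,"y":0,"z":2.5,"turn":0},{"x":0,"y":0,"z":2,"turn":0},{"x":0,"y":0,"z":0.8,"turn":0},{"x":0,"y":0,"z":0,"turn":0}]') | grep -E 'time|pos|force'
cat > lev.py <<'E'
from h import *
P=np.array([.518,.057])
s=manip.state();w,x,y,z=s['tool_rot'];M=R.from_quat([x,y,z,w]).as_matrix();p=np.array(s['tool_pos'])
d=p[:2]-P;phi=np.arctan2(d[1],d[0])%(2*np.pi);az=np.arctan2(-M[1,0],-M[0,0])%(2*np.pi)
print('t',round(s['time'],2),p.round(4),'phi',np.degrees(phi).round(1),'r',np.hypot(*d).round(4),'push az-90',(np.degrees(az)-90).round(1),'F',np.round(s['contact_force'],1),'|M|',np.round(s['ft_torque'],2))
rows=[]
azt=az; q=p[:2].copy(); a=phi
for i in range(5):   # 4 deg per row along r=.085, turn 4 deg
    a+=np.radians(4);n=P+.085*np.array([np.cos(a),np.sin(a)]);e=n-q
    ex=np.array([-np.cos(azt),-np.sin(azt)]);ey=np.array([ex[1],-ex[0]])
    rows.append((round(100*e@ex,2),round(100*e@ey,2)));q=n;azt+=np.radians(4)
print(rows)
E
python3 lev.py
```

```text
time: 9.7
tool_pos: [0.4679, 0.1272, 0.1275]
contact_force: [0.1, -0.7, 0.4]
grasp_force: 0.0
time: 10.2
tool_pos: [0.4662, 0.1263, 0.0432]
contact_force: [-0.4, 0.0, 0.0]
grasp_force: 0.0
t 10.2 [0.4662 0.1263 0.0432] phi 126.8 r 0.0865 push az-90 145.0 F [-0.4  0.   0. ] |M| [-0.03  0.03 -0.04]
[(np.float64(-0.62), np.float64(-0.02)), (np.float64(-0.57), np.float64(-0.17)), (np.float64(-0.57), np.float64(-0.17)), (np.float64(-0.57), np.float64(-0.17)), (np.float64(-0.57), np.float64(-0.17))]
```

```bash
(python3 -m crank '[{"x":-0.6,"y":0,"z":0,"turn":0},{"x":-0.6,"y":-0.2,"z":0,"turn":0},{"x":-0.57,"y":-0.17,"z":0,"turn":-0.07},{"x":-0.57,"y":-0.17,"z":0,"turn":-0.07},{"x":-0.57,"y":-0.17,"z":0,"turn":-0.07}]') | grep -E 'force'
python3 lev.py;  (python3 -m crank '[{"x":-0.57,"y":-0.17,"z":0,"turn":-0.07},{"x":-0.57,"y":-0.17,"z":0,"turn":-0.07},{"x":-0.57,"y":-0.17,"z":0,"turn":-0.07},{"x":-0.57,"y":-0.17,"z":0,"turn":-0.07},{"x":-0.57,"y":-0.17,"z":0,"turn":-0.07}]') | grep -E 'force'
python3 lev.py
```

```text
contact_force: [3.7, 2.8, -2.6]
grasp_force: 1.8
t 10.7 [0.447  0.1065 0.0465] phi 145.1 r 0.0866 push az-90 157.2 F [ 3.7  2.8 -2.6] |M| [ 0.35 -0.52  0.03]
[(np.float64(-0.62), np.float64(0.05)), (np.float64(-0.58), np.float64(-0.1)), (np.float64(-0.58), np.float64(-0.1)), (np.float64(-0.58), np.float64(-0.1)), (np.float64(-0.58), np.float64(-0.1))]
contact_force: [3.0, 4.8, -0.9]
grasp_force: 1.7
t 11.2 [0.4318 0.0814 0.0468] phi 164.2 r 0.0896 push az-90 177.3 F [ 3.   4.8 -0.9] |M| [ 0.55 -0.44  0.05]
[(np.float64(-0.69), np.float64(0.34)), (np.float64(-0.58), np.float64(-0.11)), (np.float64(-0.58), np.float64(-0.11)), (np.float64(-0.58), np.float64(-0.11)), (np.float64(-0.58), np.float64(-0.11))]
```

```bash
(python3 -m crank '[{"x":-0.6,"y":0.05,"z":0,"turn":-0.06},{"x":-0.58,"y":0,"z":0,"turn":-0.07},{"x":-0.58,"y":-0.05,"z":0,"turn":-0.07},{"x":-0.58,"y":-0.1,"z":0,"turn":-0.07},{"x":-0.58,"y":-0.1,"z":0,"turn":-0.07}]') | grep -E 'force'
python3 lev.py;  (python3 -m crank '[{"x":-0.58,"y":0,"z":0,"turn":-0.07},{"x":-0.58,"y":-0.05,"z":0,"turn":-0.07},{"x":-0.58,"y":-0.05,"z":0,"turn":-0.07},{"x":-0.58,"y":-0.05,"z":0,"turn":-0.07},{"x":-0.58,"y":-0.05,"z":0,"turn":-0.07}]') | grep -E 'force'
python3 lev.py
```

```text
contact_force: [-2.2, 3.7, 1.1]
grasp_force: 1.9
t 11.7 [0.4304 0.0521 0.0461] phi 183.2 r 0.0878 push az-90 196.8 F [-2.2  3.7  1.1] |M| [0.46 0.23 0.04]
[(np.float64(-0.65), np.float64(0.15)), (np.float64(-0.58), np.float64(-0.12)), (np.float64(-0.58), np.float64(-0.12)), (np.float64(-0.58), np.float64(-0.12)), (np.float64(-0.58), np.float64(-0.12))]
contact_force: [-5.1, 2.0, 1.9]
grasp_force: 2.2
t 12.2 [0.4394 0.0247 0.0454] phi 202.3 r 0.085 push az-90 216.8 F [-5.1  2.   1.9] |M| [ 0.23  0.74 -0.06]
[(np.float64(-0.58), np.float64(-0.13)), (np.float64(-0.58), np.float64(-0.13)), (np.float64(-0.58), np.float64(-0.13)), (np.float64(-0.58), np.float64(-0.13)), (np.float64(-0.58), np.float64(-0.13))]
```

```bash
(python3 -m crank '[{"x":-0.58,"y":-0.12,"z":0,"turn":-0.07},{"x":-0.58,"y":-0.12,"z":0,"turn":-0.07},{"x":-0.4,"y":-0.1,"z":0,"turn":-0.05}]') | grep -E 'force'
python3 lev.py;  (python3 -m crank '[{"x":-0.3,"y":-0.07,"z":0,"turn":-0.03},{"x":-0.3,"y":-0.07,"z":0,"turn":-0.03},{"x":0,"y":0,"z":0,"turn":0}]') | grep -E 'force'
python3 lev.py
```

```text
contact_force: [-0.6, 5.0, -0.8]
grasp_force: 2.0
t 12.5 [0.4475 0.0109 0.0454] phi 213.2 r 0.0842 push az-90 227.7 F [-0.6  5.  -0.8] |M| [0.66 0.22 0.04]
[(np.float64(-0.56), np.float64(-0.2)), (np.float64(-0.58), np.float64(-0.13)), (np.float64(-0.58), np.float64(-0.13)), (np.float64(-0.58), np.float64(-0.13)), (np.float64(-0.58), np.float64(-0.13))]
contact_force: [-0.3, 4.7, -0.4]
grasp_force: 1.6
t 12.8 [0.4515 0.0059 0.0454] phi 217.5 r 0.0839 push az-90 231.0 F [-0.3  4.7 -0.4] |M| [0.61 0.14 0.  ]
[(np.float64(-0.56), np.float64(-0.22)), (np.float64(-0.58), np.float64(-0.12)), (np.float64(-0.58), np.float64(-0.12)), (np.float64(-0.58), np.float64(-0.12)), (np.float64(-0.58), np.float64(-0.12))]
```

The force direction suggests the handle sits near the finger's outer corner. I'll back off a little and locate the handle from depth.

```bash
(python3 -m crank '[{"x":1.5,"y":0,"z":0,"turn":0},{"x":1.5,"y":0,"z":0,"turn":0},{"x":1,"y":0,"z":0,"turn":0}]') | grep -E 'force'
cat > hd.py <<'E'
from h import *
def cloud(n,f):
    _,d=shot(n,f);c=manip.camera_model(n);K=np.array(c['mtx']);T=np.linalg.inv(np.array(c['world_to_cam']))
    v,u=np.nonzero(d>0);z=d[v,u];p=np.stack([(u-K[0,2])/K[0,0]*z,(v-K[1,2])/K[1,1]*z,z]);return (T[:3,:3]@p).T+T[:3,3]
import sys
for n in('side','scene'):
    p=cloud(n,'h'+sys.argv[1]+n)
    m=(p[:,0]>.42)&(p[:,0]<.56)&(p[:,1]>-.06)&(p[:,1]<.07)&(p[:,2]>.055)&(p[:,2]<.095);q=p[m]
    print(n,len(q));print(q[np.argsort(q[:,2])].round(3)[::max(1,len(q)//25)].tolist())
E
python3 hd.py 1; python3 lev.py|head -1
```

```text
contact_force: [-0.0, 0.3, -0.2]
grasp_force: 0.0
side 111
[[0.473, -0.023, 0.056], [0.466, -0.018, 0.057], [0.421, 0.014, 0.058], [0.476, -0.017, 0.06], [0.466, -0.02, 0.061], [0.424, 0.019, 0.063], [0.46, -0.017, 0.064], [0.473, -0.019, 0.065], [0.434, 0.023, 0.068], [0.46, -0.013, 0.069], [0.467, -0.022, 0.07], [0.467, -0.018, 0.072], [0.421, 0.015, 0.073], [0.424, 0.02, 0.074], [0.47, -0.023, 0.075], [0.421, 0.017, 0.075], [0.473, -0.0, 0.077], [0.421, 0.02, 0.077], [0.428, 0.025, 0.078], [0.473, -0.012, 0.079], [0.431, 0.028, 0.08], [0.464, -0.008, 0.081], [0.473, -0.023, 0.082], [0.421, 0.016, 0.087], [0.421, 0.017, 0.09], [0.425, 0.014, 0.092], [0.444, 0.04, 0.092], [0.451, 0.049, 0.095]]
scene 64
[[0.461, -0.021, 0.055], [0.466, -0.02, 0.057], [0.468, -0.022, 0.057], [0.425, 0.022, 0.057], [0.47, -0.018, 0.059], [0.422, 0.024, 0.061], [0.464, -0.021, 0.062], [0.461, -0.022, 0.063], [0.469, -0.021, 0.064], [0.457, -0.015, 0.065], [0.462, -0.019, 0.065], [0.456, -0.01, 0.067], [0.457, -0.015, 0.069], [0.468, -0.023, 0.069], [0.464, -0.022, 0.07], [0.469, -0.021, 0.072], [0.459, -0.018, 0.073], [0.455, -0.019, 0.075], [0.463, -0.017, 0.075], [0.457, -0.015, 0.076], [0.468, -0.022, 0.076], [0.457, -0.009, 0.077], [0.471, -0.018, 0.077], [0.462, -0.013, 0.078], [0.472, -0.004, 0.079], [0.46, -0.009, 0.08], [0.464, -0.022, 0.081], [0.465, -0.014, 0.081], [0.462, -0.013, 0.081], [0.432, 0.026, 0.087], [0.433, 0.029, 0.09], [0.435, 0.033, 0.091]]
t 13.2 [0.4202 0.0309 0.0452] phi 194.9 r 0.1012 push az-90 231.0 F [ 0.1 -0.2  0.1] |M| [0.03 0.05 0.  ]
```

```bash
(python3 -m crank '[{"x":-1,"y":-0.6,"z":0,"turn":0},{"x":-1,"y":0,"z":0,"turn":0},{"x":-1,"y":0,"z":0,"turn":0},{"x":-0.7,"y":0,"z":0,"turn":0},{"x":-0.4,"y":0,"z":0,"turn":0}]') | grep -E 'force'
python3 lev.py|head -1;  (python3 -m crank '[{"x":-0.3,"y":0,"z":0,"turn":-0.03},{"x":-0.3,"y":-0.05,"z":0,"turn":-0.03},{"x":0,"y":0,"z":0,"turn":0}]') | grep -E 'force'
python3 lev.py|head -1
```

```text
contact_force: [-3.1, 2.9, 2.9]
grasp_force: 2.1
t 13.7 [ 4.49e-01 -2.00e-04  4.48e-02] phi 219.6 r 0.0896 push az-90 230.9 F [-3.1  2.9  2.9] |M| [0.39 0.43 0.03]
contact_force: [-11.8, 5.7, 10.5]
grasp_force: 6.4
t 14.0 [ 0.4507 -0.0026  0.0445] phi 221.5 r 0.0899 push az-90 234.4 F [-11.8   5.7  10.5] |M| [0.86 1.62 0.03]
```

```bash
(python3 -m crank '[{"x":-0.2,"y":0,"z":-0.1,"turn":-0.02},{"x":0,"y":0,"z":0,"turn":0}]') | grep -E 'force'
python3 lev.py|head -1;  (python3 -m crank '[{"x":-0.2,"y":-0.05,"z":-0.1,"turn":-0.02},{"x":0,"y":0,"z":0,"turn":0}]') | grep -E 'force'
python3 lev.py|head -1
```

```text
contact_force: [-15.6, 8.5, 10.4]
grasp_force: 8.2
t 14.2 [ 0.4506 -0.0029  0.0444] phi 221.7 r 0.0902 push az-90 235.6 F [-15.6   8.5  10.4] |M| [1.26 2.07 0.05]
contact_force: [-13.8, 11.4, 6.8]
grasp_force: 8.7
t 14.4 [ 0.4512 -0.0037  0.0446] phi 222.2 r 0.0903 push az-90 236.7 F [-13.8  11.4   6.8] |M| [1.58 1.97 0.02]
```

That is 18 N on the handle and it barely moves, so the cam is tight. I'll release, withdraw and look.

```bash
(python3 -m crank '[{"x":0.5,"y":0,"z":0,"turn":0},{"x":1,"y":0,"z":0,"turn":0},{"x":2,"y":0,"z":-1,"turn":0},{"x":0,"y":0,"z":-4,"turn":0},{"x":0,"y":0,"z":-4,"turn":0}]';python3 -m crank '[{"x":0,"y":-1,"z":-3,"turn":0},{"x":0,"y":-2,"z":-3,"turn":0},{"x":0,"y":-2,"z":-2,"turn":0},{"x":0,"y":0,"z":0,"turn":0},{"x":0,"y":0,"z":0,"turn":0}]') | grep -E 'time|pos|force'
python3 hd.py 2; python3 - <<'E'
from h import *
w=manip.grab_frame('wrist')[0][:,:,::-1]; s=cv2.imread('pics/h2side.png')[130:250,220:330]
s=cv2.resize(s,(352,384),interpolation=cv2.INTER_CUBIC); cv2.imwrite('pics/f.png',cv2.resize(np.hstack([w[:,64:],s]),(800,384)))
E
```

```text
time: 14.9
tool_pos: [0.4254, 0.0129, 0.1367]
contact_force: [1.2, -0.1, 0.2]
grasp_force: 0.0
time: 15.4
tool_pos: [0.3996, -0.0293, 0.2169]
contact_force: [1.3, -0.4, -0.1]
grasp_force: 0.0
side 49
[[0.479, -0.024, 0.056], [0.463, -0.018, 0.057], [0.466, -0.025, 0.057], [0.473, -0.02, 0.058], [0.463, -0.013, 0.058], [0.47, -0.022, 0.059], [0.479, -0.023, 0.059], [0.466, -0.017, 0.06], [0.466, -0.025, 0.061], [0.479, -0.02, 0.061], [0.476, -0.027, 0.062], [0.47, -0.026, 0.065], [0.479, -0.02, 0.065], [0.463, -0.019, 0.065], [0.476, -0.026, 0.065], [0.473, -0.026, 0.065], [0.463, -0.015, 0.066], [0.47, -0.023, 0.067], [0.476, -0.025, 0.068], [0.479, -0.02, 0.069], [0.467, -0.019, 0.069], [0.466, -0.026, 0.069], [0.473, -0.027, 0.07], [0.473, -0.021, 0.07], [0.476, -0.022, 0.07], [0.463, -0.016, 0.071], [0.47, -0.024, 0.072], [0.473, -0.02, 0.073], [0.467, -0.02, 0.073], [0.479, -0.021, 0.073], [0.47, -0.021, 0.074], [0.473, -0.019, 0.076], [0.467, -0.019, 0.076], [0.48, -0.013, 0.076], [0.463, -0.02, 0.077], [0.48, -0.02, 0.077], [0.476, -0.027, 0.077], [0.47, -0.023, 0.078], [0.463,
[... 192 characters left out ...]
, 0.082], [0.467, -0.016, 0.082], [0.47, -0.023, 0.082]]
scene 54
[[0.472, -0.022, 0.056], [0.46, -0.023, 0.057], [0.46, -0.017, 0.057], [0.48, -0.016, 0.059], [0.462, -0.013, 0.059], [0.463, -0.018, 0.061], [0.47, -0.025, 0.062], [0.465, -0.027, 0.064], [0.468, -0.022, 0.065], [0.465, -0.021, 0.065], [0.462, -0.02, 0.066], [0.459, -0.012, 0.067], [0.472, -0.022, 0.068], [0.465, -0.021, 0.069], [0.463, -0.005, 0.07], [0.479, -0.017, 0.071], [0.474, -0.024, 0.072], [0.47, -0.019, 0.074], [0.463, -0.023, 0.074], [0.46, -0.016, 0.076], [0.465, -0.021, 0.076], [0.462, -0.014, 0.078], [0.468, -0.01, 0.079], [0.465, -0.02, 0.08], [0.476, -0.01, 0.08], [0.469, -0.007, 0.081], [0.469, -0.02, 0.082]]
```

View pics/f.png

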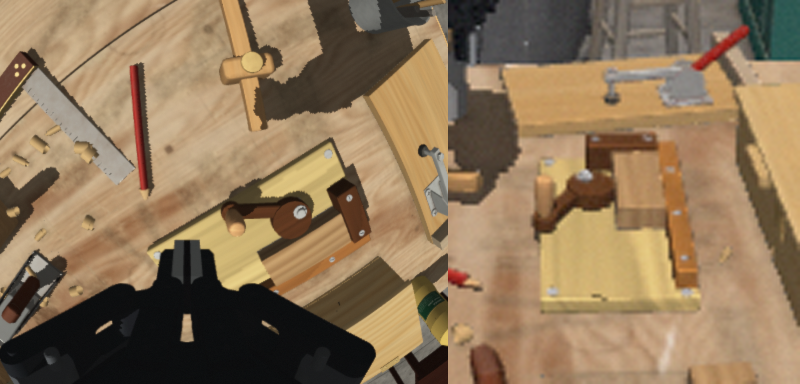

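The final view shows the blank in the corner of the stop and the fence, with the cam on it and the lever closed at about 1.53 rad. I'll do a numeric check of its place and hand in if it's good.

```bash
python3 - <<'E'
from h import *
D=lambda u,v:('side',220+(u-448)/3.2,130+v/3.2)
for p,z in[((617,227),.018),((667,229),.018),((616,205),.044),((664,206),.044)]:
    print((1000*jig(ray_z(*D(*p),z))).round(1))
d=np.load('pics/h2side.npy');c=manip.camera_model('side');K=np.array(c['mtx']);T=np.linalg.inv(c['world_to_cam'])
v,u=np.nonzero(d>0);z=d[v,u];p=(T[:3,:3]@np.stack([(u-K[0,2])/K[0,0]*z,(v-K[1,2])/K[1,1]*z,z])).T+T[:3,3];j=1000*jig(p)
im=cv2.imread('pics/h2side.png')
m=(j[:,2]>42.5)&(j[:,2]<47)&(j[:,0]>-15)&(j[:,0]<60)&(j[:,1]>-40)&(j[:,1]<110);q=j[m]
print(len(q),np.percentile(q,[1,99],axis=0).round(1))
for b in range(-20,105,15):
    r=q[(q[:,1]>=b)&(q[:,1]<b+15)]
    if len(r):print(b,len(r),r[:,0].min().round(1),r[:,0].max().round(1))
E
```

```text
[  0.2 -12.3  18. ]
[ 51.6 -16.8  18. ]
[ -1.2 -11.5  44. ]
[ 47.8 -14.1  44. ]
186 [[ -5.3 -15.8  42.5]
 [ 49.2 108.8  47. ]]
-20 21 0.4 46.4
-5 23 0.7 47.6
10 21 1.4 55.3
25 22 -1.3 46.2
40 22 -0.8 47.0
55 21 0.0 47.9
70 17 0.7 45.5
85 21 1.3 57.2
100 18 -12.3 46.7
```

```bash
python3 -c "
from plant import manip
print(manip.job_done())"
```

```text
the job is handed in; nothing more can be done
None
```

The job is handed in at about 15.5 s on the robot's clock: the blank was toppled flat, pushed against the end stop, then clamped to the fence with about 18 N on the lever, which stayed at about 1.53 rad when released; the arm never went near the waiting blanks and passed above the can, though I took no final check picture of either.

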